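# Make up two cabinet-fitting kits

### The job

Make up two kits of cabinet fittings from the stock on the bench: the long bow handle, the large knob and the angle bracket go in the tray with three bays, and the short bow handle and the small knob in the tray with two bays. Put one piece in each bay, any bay of its tray, standing upright on the bay's floor just as it stands in the stock (the handles on their feet). The castor is not wanted: leave it standing where it is.

Things in the scene. Friction and masses are not known exactly. Their poses are not given: they have to be found in the camera images.
- long_handle: the longer of two plain steel bow handles, standing on its feet: bar 120 mm long along y, 12 mm wide (x), from 26 to 38 mm above the feet's underside; at each end a 12 mm square post on a foot 22 mm (x) by 16 mm (y). Origin: centre, at the feet's underside; z up. 96 g. Grip the bar at mid-length across its width (along x), at 32 mm height.
- short_handle: the shorter of two plain steel bow handles, standing on its feet: bar 70 mm long along y, 12 mm wide (x), from 26 to 38 mm above the feet's underside; at each end a 12 mm square post on a foot 22 mm (x) by 16 mm (y). Origin: centre, at the feet's underside; z up. 56 g. Grip the bar at mid-length across its width (along x), at 32 mm height.
- large_knob: the larger of two plain steel round cabinet knobs, standing on its base, head up: base 32 mm, neck 18 mm, head 44 mm in diameter; the head's sides are straight from 18 to 30 mm height; 32 mm tall. Origin: centre of the underside; z up, round about z. 90 g. Grip the head across its diameter, TCP 25 mm above the base.
- small_knob: the smaller of two plain steel round cabinet knobs, standing on its base, head up: base 22 mm, neck 14 mm, head 28 mm in diameter; the head's sides are straight from 14 to 25 mm height; 27 mm tall. Origin: centre of the underside; z up, round about z. 40 g. Grip the head across its diameter, TCP 22 mm above the base.
- bracket: plain steel L-shaped angle bracket standing on one leg: foot 50 mm (x) by 26 mm (y), 6 mm thick; the other leg rises at the foot's -x end (x from -25 to -17 mm), 26 mm wide (y), to 50 mm height. Origin: centre of the foot's underside; z up. 90 g. Grip the upright leg at x = -21 mm across its 26 mm width (along y), at 34 mm height.
- castor: small castor, not wanted in either kit: 42 mm square steel plate flat on the bench with a dark 34 mm rubber wheel in a fork standing up from it, 50 mm tall. Origin: centre of the plate's underside; z up. Loose.
- tray_three: grey steel kit tray with three bays, fixed; outside 250 mm (x) by 160 mm (y), walls 18 mm high, 3 mm thick. Partitions as high as the walls divide it along x into three equal bays, each 79 mm (x) by 154 mm (y) inside, centred at x = -82, 0 and 82 mm, y = 0. Origin: centre of the underside; the bay floors are 3 mm above it; z up.
- tray_two: grey steel kit tray with two bays, fixed; outside 170 mm (x) by 116 mm (y), walls 18 mm high, 3 mm thick. Partitions as high as the walls divide it along x into two equal bays, each 80 mm (x) by 110 mm (y) inside, centred at x = -42 and 42 mm, y = 0. Origin: centre of the underside; the bay floors are 3 mm above it; z up.
There are look-alikes about, which are no part of the job. Leave any turquoise look-alike of the large_knob alone.

How it is judged (in metres and radians):
At the end, for the whole second after the job is handed in: Long handle, large knob and bracket in the three-bay tray, short handle and small knob in the two-bay tray, one per bay, each within 5 mm of the bay floor, upright within 0.15 rad and still. Castor upright, within 20 mm of its start (y of long_handle in the frame of tray_three between -0.077 and 0.077 m and z of long_handle in the frame of tray_three between -0.002 and 0.008 m and angle between each of long_handle, large_knob, bracket, short_handle, small_knob, castor's own z axis and vertical below 0.15 rad and linear speed of each of long_handle, large_knob, bracket, short_handle, small_knob below 0.02 m/s and y of large_knob in the frame of tray_three between -0.077 and 0.077 m and z of large_knob in the frame of tray_three between -0.002 and 0.008 m and y of bracket in the frame of tray_three between -0.077 and 0.077 m and z of bracket in the frame of tray_three between -0.002 and 0.008 m and (x of long_handle in the frame of tray_three between -0.12 and -0.044 m or x of large_knob in the frame of tray_three between -0.12 and -0.044 m or x of bracket in the frame of tray_three between -0.12 and -0.044 m) and (x of long_handle in the frame of tray_three between -0.038 and 0.038 m or x of large_knob in the frame of tray_three between -0.038 and 0.038 m or x of bracket in the frame of tray_three between -0.038 and 0.038 m) and (x of long_handle in the frame of tray_three between 0.044 and 0.12 m or x of large_knob in the frame of tray_three between 0.044 and 0.12 m or x of bracket in the frame of tray_three between 0.044 and 0.12 m) and y of short_handle in the frame of tray_two between -0.055 and 0.055 m and z of short_handle in the frame of tray_two between -0.002 and 0.008 m and y of small_knob in the frame of tray_two between -0.055 and 0.055 m and z of small_knob in the frame of tray_two between -0.002 and 0.008 m and (x of short_handle in the frame of tray_two between -0.0798 and -0.0038 m or x of small_knob in the frame of tray_two between -0.0798 and -0.0038 m) and (x of short_handle in the frame of tray_two between 0.0038 and 0.0798 m or x of small_knob in the frame of tray_two between 0.0038 and 0.0798 m) and distance of castor from where it was at the start of the episode below 0.02 m); the robot touches nothing.
It fails at once if the castor is pushed or carried more than 40 mm from its place (distance of castor from where it was at the start of the episode above 0.04 m).
It also fails if it takes over 131 s, if anything falls off the work surface, if the arm or the gripper's body presses on something with over 40 N, if the wrist force passes 120 N, or if a joint passes its speed limit or range.

### The arm

A 6-joint arm with a two-finger parallel gripper is mounted at the origin on the work surface. World frame = base frame: x ahead of the robot, y to its left, z up, the work surface at z = 0. Lengths are in m, angles in degrees, forces in N, time in s.
With the tool pointing down it reaches from about 0.4 to 0.825 m from the base axis. Payload 7 kg.
Tool frame: the origin (TCP) lies between the finger pads, 19 mm behind the fingertips; this is the grasp point; z points along the fingers, y is the line along which they close (so a half turn about z gives the same grasp; the last joint's range is limited). The gripper opens to 88 mm and grips with 3 to 60 N. Pads are 19 mm wide; open, the fingers measure 130 mm over their backs; the gripper's body (78 mm by 193 mm) begins 47 mm behind the grasp point.
Start: joints at [91.564, 20.546, 0.682, 0, -70.136, -16.507], TCP at [0.174, 0.652, 0.245] pointing down, gripper open.
Joint ranges: [-176.03, 176.03], [-82.01, 121.73], [-58.28, 71.71], [-173.87, 95.51], [-174.79, -0.11], [-173.66, 173.66]. Speed limits (degrees/s): [136.94, 136.94, 172.46, 180, 180, 180].

### API

Orientations are given as [roll, pitch, yaw] about the fixed x, y, z axes, in that order (R = Rz(yaw) Ry(pitch) Rx(roll)).
In Python, from plant import r gives the robot as it stands.
- The arm moves only by the tool play_rows, never from a script. Its argument "rows" is a list that holds one entry, the list of rows, each a list of 5 numbers: the closure, from 0 (fully open) to 1 (shut), then the shift along the tool's x, y, z each as a share of 0.5 m, from -1 to 1, then the turn about the tool's z as a share of 1.5 rad, from -1 to 1. A call has exactly 8 rows; each row is the pose to reach, as a shift and turn from the pose commanded when the call began, along the tool's axes at that moment; what a row does not reach only later rows make up. A row lasts 1/12 s, in which the tool goes at most 41.7 mm and 7.16 degrees, less where a joint would pass 70% of its speed; a pose out of reach is approached as far as the arm can. A call with a number of a shift or a turn outside -1 to 1 is refused whole. A call with a gripper value outside its range is refused whole. The fingers move at their own pace and stop on an object; "squeeze" is the grip in N (left out, the last holds). Time passes only in rows, so rows that repeat a pose let the fingers close, or fill a call up. It gives the time, the measured TCP pose, the force, the opening and the grip force at its end, in the units of the state.
- r.get_state(): the state, without advancing time (a new reading comes with each control period).
- r.capture(name): name is "side" or "top"; returns the picture (384x512x3 uint8, red, green, blue); there is no depth.
- r.camera_info(name): a dict with "fovy" (degrees; the focal length in pixels is half the picture's height over the tangent of half this angle, whatever the lens; pixels are square), "cx", "cy" (the principal point, pixels), "k1" (the pictures are not rectified: a ray, as slopes to the right and down, at radius r is drawn at 1 + k1 r^2 times it, then the intrinsics apply), "pose" (4x4, takes a point from camera to world coordinates). Camera axes: x right, y down, z forward; pixel columns grow to the right and rows downward; lengths in m; the calibration is good to about 2 mm. A picture is of the moment at which its call begins. camera_info takes no time and is no camera call.
- r.close_job(): hands the job in; it is judged then, once.
The state is a dict: "time_s": time; "joints": joint angles; "qd": joint speeds; "joint_torque": joint torques, N m; "tcp_pos": TCP position; "eef_rot": TCP orientation; "contact_force": force on the tool from outside, world axes, zero at the start; "moment": the same for the moment, N m; "gripper_width": finger opening in m; "gripper_force": force on a finger pad.
Only numpy, scipy, OpenCV 4.12 (cv2) and the standard library are available. Lean on these libraries where they do the work, as an engineer would, in place of code of your own. Each camera call takes 0.05 s, during which the arm holds its last target. There are 200 camera calls.

## Working session

There is one attempt and no reset: what is moved stays moved. The work goes in short steps, Python scripts to look and compute and a tool call to move; the robot and the scene stay as the last step left them, time stands still between calls to the robot, and variables do not carry over. Pictures are saved under pics/ and viewed, at most 14 in all, crops included, and the job is handed in when it is done.

Besides the shell and the picture viewer there is one more tool, called after "Request:" as name(argument=value, ...) on one line, values as JSON. play_rows: Moves the arm, as the interface text tells. Its arguments: {"type":"object","properties":{"rows":{"type":"array","items":{"type":"array","items":{"type":"array","items":{"type":"number"}}}},"squeeze":{"type":"number"}},"required":["rows"]}

```bash
mkdir -p pics; ls; python3 - <<'E'
from plant import r
import cv2
for n in("top","side"):
    im=r.capture(n); cv2.imwrite(f"pics/{n}0.png",cv2.resize(im[:,:,::-1],(800,600),interpolation=cv2.INTER_CUBIC))
    cv2.imwrite(f"{n}0_raw.png",im[:,:,::-1]); print(n,r.camera_info(n))
s=r.get_state();print(s)
E
```

```text
pics
top {'fovy': 44.09014769357657, 'cx': 259.6440953246758, 'cy': 190.7384172126442, 'k1': -0.20307647789564945, 'pose': array([[ 0.02463879, -0.99577514,  0.08845795,  0.42517361],
       [-0.99961854, -0.0256447 , -0.01025297,  0.00594483],
       [ 0.01247813, -0.08817159, -0.99602714,  1.33443041],
       [ 0.        ,  0.        ,  0.        ,  1.        ]])}
side {'fovy': 43.235931290714774, 'cx': 259.1937445857736, 'cy': 189.56577246901642, 'k1': -0.13174126073638123, 'pose': array([[-0.99538819, -0.06962955,  0.06598542,  0.47866263],
       [-0.09558241,  0.66148042, -0.74384652,  0.74323972],
       [ 0.00814563, -0.74672309, -0.66508516,  0.70996556],
       [ 0.        ,  0.        ,  0.        ,  1.        ]])}
{'time_s': 0.1, 'joints': array([ 9.15643601e+01,  2.05876946e+01,  6.39783303e-01, -1.67080409e-02,
       -7.01348636e+01, -1.65057700e+01]), 'qd': array([ 0.02463902, -0.08281961,  0.05668826,  0.06885163,  0.02557027,
       -0.03788141]), 'joint_torque': array([-1.94480628e-03, -5.84162951e+01,  2.93751848e+01,  7.01563373e+00,
        1.02070443e-02, -4.39652956e-05]), 'tcp_pos': array([0.17397263, 0.65178674, 0.24452125]), 'eef_rot': array([ 1.79916173e+02, -8.45913467e-03, -1.49470925e+01]), 'contact_force': array([ 0.64282034, -0.59711617, -0.64803493]), 'moment': array([-0.0080139 ,  0.06262712, -0.0066085 ]), 'gripper_force': 0.0, 'gripper_width': 0.08761392605917404}
```

View pics/top0.png

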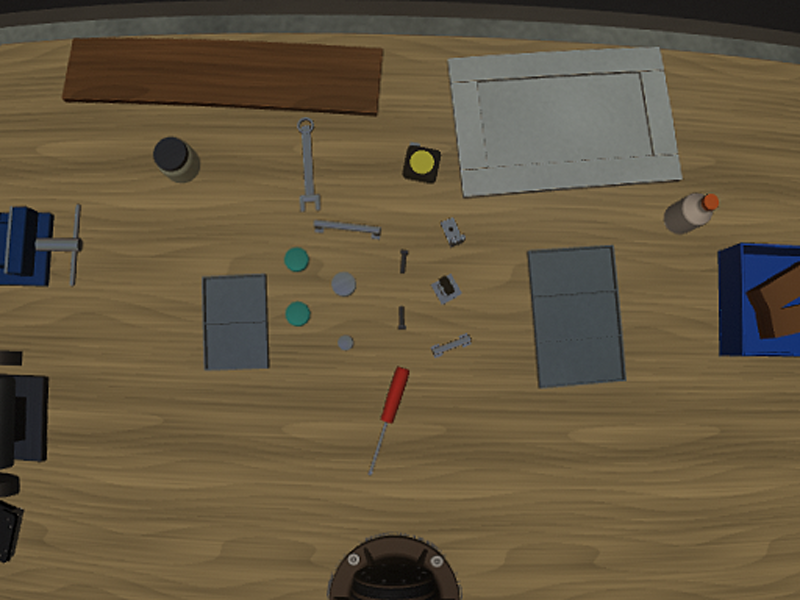

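View pics/side0.png

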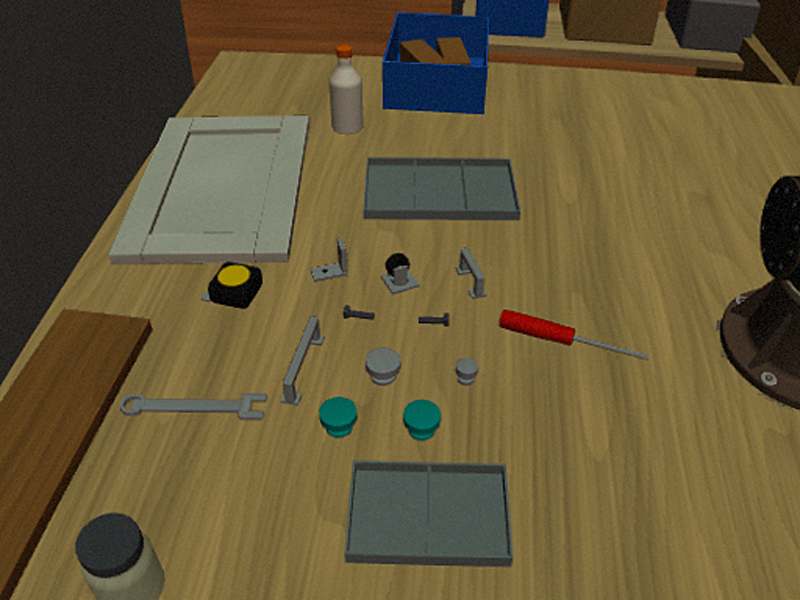

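The top picture (800 px scale) shows these candidates:
- **Large knob:** the grey one at (344,284). The turquoise look-alikes are at (296,259) and (297,314).
- **Small knob:** (345,343).
- **Long handle:** (347,228), not the wrench at (307,160).
- **Short handle:** (451,345).
- **Bracket:** (452,231), not the castor at (446,289).
- **Screws:** (403,260) and (402,318).
- **Trays:** two-bay at (236,322), three-bay at (576,316).

I'll check them in close crops.

```bash
python3 - <<'E'
import cv2
im=cv2.imread("top0_raw.png")
def crop(n,x0,y0,w,h,k):
    c=cv2.resize(im[y0:y0+h,x0:x0+w],None,fx=k,fy=k,interpolation=cv2.INTER_CUBIC)
    c=cv2.convertScaleAbs(c,alpha=1.6); cv2.imwrite(f"pics/{n}.png",c)
crop("stockL",180,135,80,100,6)
crop("stockR",250,135,80,100,6)
crop("trays3",330,150,80,100,6)
crop("trays2",120,165,80,80,7)
E
```

```text
(no output)
```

View pics/stockL.png

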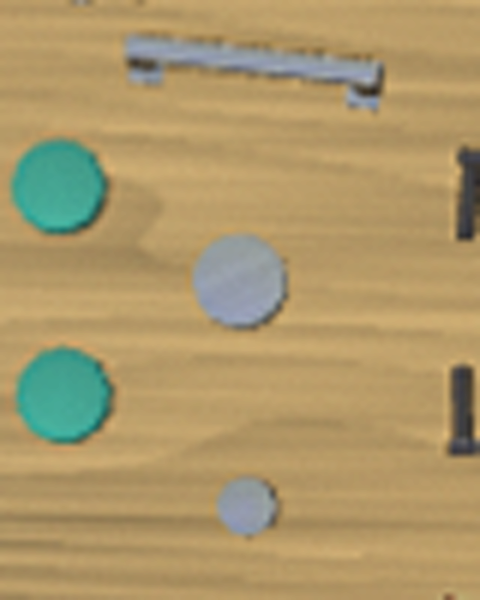

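View pics/stockR.png

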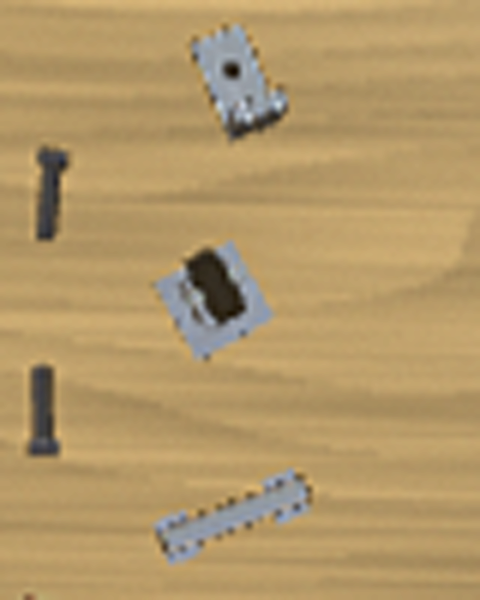

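View pics/trays3.png

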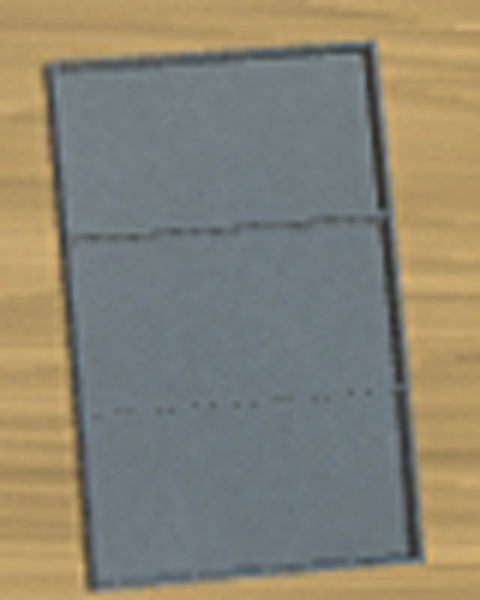

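View pics/trays2.png

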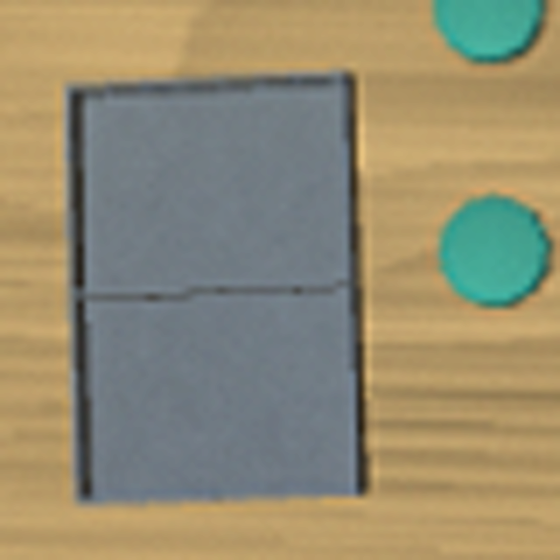

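The crops confirm the pieces:
- **stockL:** long handle with bar centre about (254,60), grey large knob at (239,281), small knob at (247,506).
- **stockR:** bracket with its upright at the lower right (about 255,112), castor at (213,300), short handle centred at (235,515).
- **Trays:** outer corners are readable in both tray crops.

Next I'll fit the poses with both cameras' silhouettes.

```bash
cat > fit.py <<'E'
import numpy as np,cv2
from scipy.optimize import minimize,least_squares
from plant import r
INFO={n:r.camera_info(n) for n in("top","side")}
def proj(n,P):
    i=INFO[n];M=np.linalg.inv(i["pose"]);c=np.asarray(P)@M[:3,:3].T+M[:3,3]
    s=c[:,:2]/c[:,2:];s=s*(1+i["k1"]*(s**2).sum(1,keepdims=True))
    return s*(192/np.tan(np.radians(i["fovy"]/2)))+[i["cx"],i["cy"]]
def box(x0,x1,y0,y1,z0,z1): return np.array([[x,y,z] for x in(x0,x1) for y in(y0,y1) for z in(z0,z1)])/1e3
def cyl(d,z0,z1):
    t=np.linspace(0,2*np.pi,40);return np.vstack([np.c_[d/2*np.cos(t),d/2*np.sin(t),0*t+z] for z in(z0,z1)])/1e3
def handle(L):
    h=L/2;return [box(-6,6,-h,h,26,38)]+[b for s in(-1,1) for b in(box(-6,6,*sorted((s*h,s*(h-12))),0,38),box(-11,11,*sorted((s*(h+2),s*(h-14))),0,4))]
MOD=dict(long_handle=handle(120),short_handle=handle(70),large_knob=[cyl(32,0,5),cyl(18,0,20),cyl(44,18,30)],
 small_knob=[cyl(22,0,4),cyl(14,0,16),cyl(28,14,25)],bracket=[box(-25,25,-13,13,0,6),box(-25,-17,-13,13,0,50)])
def pose(P,q):
    c,s=np.cos(q[2]),np.sin(q[2]);return P@np.array([[c,s,0],[-s,c,0],[0,0,1]])+[q[0],q[1],q[3] if len(q)>3 else 0]
def ground(n,u,v,z):
    return least_squares(lambda p:(proj(n,[[p[0],p[1],z]])-[u,v])[0],[.5,0]).x
K=4
def render(n,parts,q):
    m=np.zeros((384*K,512*K),np.uint8)
    for P in parts:
        p=((proj(n,pose(P,q))+.5)*K-.5).astype(np.float32)
        cv2.fillConvexPoly(m,cv2.convexHull(p).round().astype(int),255)
    return cv2.resize(m,(512,384),interpolation=cv2.INTER_AREA)/255.
def steel(im):
    hsv=cv2.cvtColor(im,cv2.COLOR_BGR2HSV);return np.clip((110-hsv[...,1].astype(float))/40,0,1)
def fit(name,q0,ims,views=("top","side")):
    parts=MOD[name];fin=None
    tg={}
    for n in views:
        w=cv2.dilate((render(n,parts,q0)>0).astype(np.uint8),np.ones((9,9)));tg[n]=(steel(ims[n])*w,w)
    rnd="knob" in name
    def cost(d):
        q=[q0[0]+d[0]/100,q0[1]+d[1]/100,q0[2]+(0 if rnd else d[2]/3)]
        return sum(np.abs(render(n,parts,q)-tg[n][0]).sum()/max(tg[n][0].sum(),1) for n in views)
    best=None
    for s in(1,.3):
        d0=np.zeros(3) if best is None else best.x
        best=minimize(cost,d0,method="Nelder-Mead",options=dict(initial_simplex=d0+s*.6*np.vstack([np.zeros(3),np.eye(3)]),maxiter=120))
    d=best.x;return [q0[0]+d[0]/100,q0[1]+d[1]/100,q0[2]+(0 if rnd else d[2]/3)],best.fun
def px(x0,y0,k,p): return x0+(p[0]+.5)/k-.5,y0+(p[1]+.5)/k-.5
E
cat > go.py <<'E'
from fit import *
ims={n:cv2.imread(f"{n}0_raw.png") for n in("top","side")}
L=lambda p,z:ground("top",*px(180,135,6,p),z)
R=lambda p,z:ground("top",*px(250,135,6,p),z)
def yaw_y(a,b): d=b-a;return np.arctan2(-d[0],d[1])  # local y along a->b
init={}
a,b=L((126,48),.038),L((381,74),.038);init["long_handle"]=[*(a+b)/2,yaw_y(b,a)]
a,b=R((162,541),.02),R((308,491),.02);init["short_handle"]=[*(a+b)/2,yaw_y(b,a)]
init["large_knob"]=[*L((239,281),.03),0];init["small_knob"]=[*L((247,506),.025),0]
a,b=R((257,118),.0),R((216,35),.006);d=b-a;init["bracket"]=[*(a+b)/2,np.arctan2(d[1],d[0])]
for k,q in init.items():
    o=[]
    for v in(("top",),("side",),("top","side")):
        q1,f=fit(k,q,ims,v);o.append((np.round([*np.array(q1[:2])*1e3,np.degrees(q1[2])],1).tolist(),round(f,2)))
    print(k,np.round([q[0]*1e3,q[1]*1e3,np.degrees(q[2])],1),*o)
print("castor",R((213,300),.003))
# trays: outer rim corners at z=.018
for nm,x0,y0,k,c in(("three",330,150,6,[(48,66),(374,42),(421,560),(92,588)]),("two",120,165,7,[(67,87),(353,74),(366,494),(79,501)])):
    P=np.array([ground("top",*px(x0,y0,k,p),.018) for p in c]);e=P[[0,1]].mean(0)-P[[2,3]].mean(0)
    print(nm,P.mean(0).round(4),"yaw",np.degrees(np.arctan2(e[1],e[0])).round(1),[np.linalg.norm(P[i]-P[i-1]).round(3) for i in range(4)])
E
python3 go.py
```

```text
long_handle [665.8 100.8  -4.5] ([666.9, 102.2, -5.5], np.float64(0.15)) ([665.8, 100.9, -4.5], np.float64(0.19)) ([666.6, 101.6, -5.2], np.float64(0.37))
short_handle [460.9 -90.4  20.2] ([461.2, -90.0, 23.0], np.float64(0.16)) ([458.4, -91.4, 21.4], np.float64(0.19)) ([459.9, -89.8, 22.4], np.float64(0.45))
large_knob [564.1 104.5   0. ] ([564.6, 104.7, 0.0], np.float64(0.03)) ([563.1, 102.2, 0.0], np.float64(0.05)) ([564.1, 104.0, 0.0], np.float64(0.16))
small_knob [460.6  97.9   0. ] ([461.0, 98.6, 0.0], np.float64(0.05)) ([458.7, 96.4, 0.0], np.float64(0.07)) ([460.5, 98.2, 0.0], np.float64(0.25))
bracket [669.8 -88.4  28.3] ([667.5, -87.7, 23.2], np.float64(0.09)) ([665.4, -91.1, 20.3], np.float64(0.09)) ([665.5, -89.0, 22.8], np.float64(0.32))
castor [ 0.56272819 -0.0792081 ]
three [ 0.5191 -0.3168] yaw 5.5 [np.float64(0.245), np.float64(0.159), np.float64(0.247), np.float64(0.159)]
two [0.492  0.2979] yaw 4.2 [np.float64(0.167), np.float64(0.118), np.float64(0.168), np.float64(0.117)]
```

```bash
cat > plan.py <<'E'
import numpy as np
from plant import r
def tray(c,yaw,x,y):
    a=np.radians(yaw);return c[0]+x*np.cos(a)-y*np.sin(a),c[1]+x*np.sin(a)+y*np.cos(a)
T3=lambda x,y:tray((.5191,-.3168),5.5,x,y)
T2=lambda x,y:tray((.492,.2979),4,x,y)
def plan(wps):
    s=r.get_state();p=np.array(s["tcp_pos"]);w=s["eef_rot"][2]
    print("t",round(s["time_s"],2),p.round(4),round(w,2),"open",round(s["gripper_width"],4))
    for x,y,z,yaw in wps:
        a=np.radians(w);d=np.array([x,y,z])-p
        t=np.array([d[0]*np.cos(a)+d[1]*np.sin(a),d[0]*np.sin(a)-d[1]*np.cos(a),-d[2]])/.5
        print((x,y,z,yaw),t.round(4),"turn",round(-np.radians(yaw-w)/1.5,4),"rows",round(max(np.linalg.norm(d)/.0417,abs(yaw-w)/7.16),1))
        p,w=np.array([x,y,z]),yaw
E
python3 - <<'E'
from plan import *
b=T3(-.082,.0)
plan([(.37,.38,.2,-5),(.564,.1035,.09,5),(.564,.1035,.025,5),(.564,.1035,.1,5),(*b,.1,5.5),(*b,.029,5.5)])
E
```

```text
t 0.1 [0.174  0.6518 0.2445] -14.95 open 0.0876
(0.37, 0.38, 0.2, -5) [0.519  0.4241 0.089 ] turn -0.1157 rows 8.1
(0.564, 0.1035, 0.09, 5) [0.4347 0.5171 0.22  ] turn -0.1164 rows 8.5
(0.564, 0.1035, 0.025, 5) [0.   0.   0.13] turn -0.0 rows 1.6
(0.564, 0.1035, 0.1, 5) [ 0.    0.   -0.15] turn -0.0 rows 1.8
(np.float64(0.4374775117338913), np.float64(-0.3246593517066584), 0.1, 5.5) [-0.3267  0.831  -0.    ] turn -0.0058 rows 10.7
(np.float64(0.4374775117338913), np.float64(-0.3246593517066584), 0.029, 5.5) [0.    0.    0.142] turn -0.0 rows 1.7
```

Request:
play_rows(rows=[[[0,0.065,0.053,0.01,-0.015],[0,0.13,0.106,0.02,-0.03],[0,0.195,0.159,0.03,-0.045],[0,0.26,0.212,0.045,-0.06],[0,0.325,0.265,0.055,-0.075],[0,0.39,0.318,0.067,-0.09],[0,0.455,0.371,0.078,-0.1],[0,0.519,0.424,0.089,-0.116]]], squeeze=30)

```text
time_s: 0.77
tcp_pos: [0.368, 0.3823, 0.2011]
eef_rot: [180.0, 0.0, -4.9]
contact_force: [1.6, 0.4, -0.2]
gripper_width: 0.0875
gripper_force: 0.0
```

Request:
play_rows(rows=[[[0,0.06,0.07,0.03,-0.02],[0,0.12,0.14,0.06,-0.04],[0.2,0.18,0.215,0.09,-0.06],[0.2,0.24,0.285,0.12,-0.08],[0.2,0.3,0.36,0.15,-0.1],[0.2,0.36,0.43,0.18,-0.116],[0.2,0.435,0.517,0.22,-0.116],[0.2,0.435,0.517,0.22,-0.116]]])

```text
time_s: 1.43
tcp_pos: [0.5502, 0.123, 0.0978]
eef_rot: [-180.0, 0.0, 5.0]
contact_force: [1.1, 1.4, -0.5]
gripper_width: 0.0703
gripper_force: 0.0
```

```bash
python3 - <<'E'
from plan import *
b=T3(-.082,.0)
plan([(.564,.1035,.09,5),(.564,.1035,.025,5),(.564,.1035,.1,5),(*b,.1,5.5),(*b,.029,5.5)])
E
```

```text
t 1.43 [0.5502 0.123  0.0978] 5.02 open 0.0703
(0.564, 0.1035, 0.09, 5) [0.024  0.0413 0.0156] turn 0.0002 rows 0.6
(0.564, 0.1035, 0.025, 5) [0.   0.   0.13] turn -0.0 rows 1.6
(0.564, 0.1035, 0.1, 5) [ 0.    0.   -0.15] turn -0.0 rows 1.8
(np.float64(0.4374775117338913), np.float64(-0.3246593517066584), 0.1, 5.5) [-0.3267  0.831  -0.    ] turn -0.0058 rows 10.7
(np.float64(0.4374775117338913), np.float64(-0.3246593517066584), 0.029, 5.5) [0.    0.    0.142] turn -0.0 rows 1.7
```

Request:
play_rows(rows=[[[0.2,0,0,0,0],[0.2,0,0,0,0],[0.2,0,0,0,0],[0.2,0,0,0,0],[0.2,0,0,0,0],[0.2,0,0,0,0],[0.2,0,0,0,0],[0.2,0,0,0,0]]])

```text
time_s: 2.1
tcp_pos: [0.5494, 0.1256, 0.0989]
eef_rot: [-180.0, -0.0, 5.1]
contact_force: [-0.3, -0.6, -0.3]
gripper_width: 0.0703
gripper_force: 0.0
```

```bash
python3 - <<'E'
from plan import *
plan([(.564,.1035,.025,5)])
E
```

```text
t 2.1 [0.5494 0.1256 0.0989] 5.07 open 0.0703
(0.564, 0.1035, 0.025, 5) [0.0251 0.0466 0.1477] turn 0.0008 rows 1.9
```

Request:
play_rows(rows=[[[0.2,0.025,0.047,0,0],[0.2,0.025,0.047,0,0],[0.2,0.025,0.047,0.05,0],[0.2,0.025,0.047,0.1,0],[0.2,0.025,0.047,0.148,0],[0.2,0.025,0.047,0.148,0],[0.2,0.025,0.047,0.148,0],[0.7,0.025,0.047,0.148,0]]])

```text
time_s: 2.77
tcp_pos: [0.5648, 0.103, 0.0256]
eef_rot: [-180.0, -0.1, 5.0]
contact_force: [0.5, -0.3, 0.6]
gripper_width: 0.0673
gripper_force: 0.0
```

Request:
play_rows(rows=[[[1,0,0,0,0],[1,0,0,0,0],[1,0,0,0,0],[1,0,0,0,0],[1,0,0,0,0],[1,0,0,0,0],[1,0,0,0,0],[1,0,0,0,0]]])

```text
time_s: 3.43
tcp_pos: [0.5646, 0.1028, 0.0254]
eef_rot: [-180.0, -0.1, 5.0]
contact_force: [-1.9, 0.6, 6.5]
gripper_width: 0.0429
gripper_force: 30.0
```

```bash
python3 - <<'E'
from plan import *
b=T3(-.082,.0)
plan([(.564,.1035,.1,5),(.5,-.11,.1,5.3),(*b,.1,5.5),(*b,.029,5.5)])
E
```

```text
t 3.43 [0.5646 0.1028 0.0254] 5.02 open 0.0429
(0.564, 0.1035, 0.1, 5) [-0.001  -0.0015 -0.1491] turn 0.0002 rows 1.8
(0.5, -0.11, 0.1, 5.3) [-0.1647  0.4142 -0.    ] turn -0.0035 rows 5.3
(np.float64(0.4374775117338913), np.float64(-0.3246593517066584), 0.1, 5.5) [-0.1642  0.4159 -0.    ] turn -0.0023 rows 5.4
(np.float64(0.4374775117338913), np.float64(-0.3246593517066584), 0.029, 5.5) [0.    0.    0.142] turn -0.0 rows 1.7
```

Request:
play_rows(rows=[[[1,0,0,-0.05,0],[1,0,0,-0.1,0],[1,-0.01,0.03,-0.15,0],[1,-0.04,0.1,-0.15,0],[1,-0.075,0.19,-0.15,0],[1,-0.11,0.28,-0.15,0],[1,-0.14,0.36,-0.15,0],[1,-0.166,0.413,-0.15,-0.003]]])

```text
time_s: 4.1
tcp_pos: [0.4994, -0.11, 0.0998]
eef_rot: [180.0, -0.0, 5.3]
contact_force: [0.7, -0.7, 0.1]
gripper_width: 0.043
gripper_force: 30.0
```

Request:
play_rows(rows=[[[1,-0.03,0.07,0,0],[1,-0.055,0.14,0,0],[1,-0.08,0.21,0,0],[1,-0.11,0.28,0,0],[1,-0.135,0.34,0,0],[1,-0.155,0.39,0,0],[1,-0.164,0.416,0,-0.002],[1,-0.164,0.416,0,-0.002]]])

```text
time_s: 4.77
tcp_pos: [0.4363, -0.3254, 0.0993]
eef_rot: [-180.0, 0.0, 5.3]
contact_force: [0.6, 0.0, 0.2]
gripper_width: 0.0427
gripper_force: 30.0
```

```bash
python3 - <<'E'
from plan import *
b=T3(-.082,.0)
q=(.6655,-.089);a=np.radians(22.5);g=(q[0]-.021*np.cos(a),q[1]-.021*np.sin(a))
m=T3(-.021,0)
plan([(*b,.029,5.5),(*b,.11,5.5),(*g,.11,22.5),(*g,.034,22.5),(*g,.11,22.5),(*m,.11,5.5),(*m,.038,5.5)])
E
```

```text
t 4.77 [ 0.4363 -0.3254  0.0993] 5.25 open 0.0427
(np.float64(0.4374775117338913), np.float64(-0.3246593517066584), 0.029, 5.5) [ 0.0025 -0.0013  0.1406] turn -0.0029 rows 1.7
(np.float64(0.4374775117338913), np.float64(-0.3246593517066584), 0.11, 5.5) [ 0.     0.    -0.162] turn -0.0 rows 1.9
(np.float64(0.646098529817263), np.float64(-0.09703635207966688), 0.11, 22.5) [ 0.459  -0.4132 -0.    ] turn -0.1978 rows 7.4
(np.float64(0.646098529817263), np.float64(-0.09703635207966688), 0.034, 22.5) [0.    0.    0.152] turn -0.0 rows 1.8
(np.float64(0.646098529817263), np.float64(-0.09703635207966688), 0.11, 22.5) [ 0.     0.    -0.152] turn -0.0 rows 1.8
(np.float64(0.4981966798342892), np.float64(-0.31881276080292476), 0.11, 5.5) [-0.443   0.2966 -0.    ] turn 0.1978 rows 6.4
(np.float64(0.4981966798342892), np.float64(-0.31881276080292476), 0.038, 5.5) [0.    0.    0.144] turn -0.0 rows 1.7
```

Request:
play_rows(rows=[[[1,0.002,-0.001,0.04,-0.003],[1,0.002,-0.001,0.08,-0.003],[1,0.002,-0.001,0.115,-0.003],[1,0.002,-0.001,0.135,-0.003],[1,0.002,-0.001,0.14,-0.003],[1,0.002,-0.001,0.14,-0.003],[1,0.002,-0.001,0.14,-0.003],[0.35,0.002,-0.001,0.14,-0.003]]])

```text
time_s: 5.43
tcp_pos: [0.4391, -0.3224, 0.0301]
eef_rot: [180.0, -0.1, 5.7]
contact_force: [0.0, 0.7, -0.1]
gripper_width: 0.0461
gripper_force: 0.0
```

Request:
play_rows(rows=[[[0.3,0,0,0,0],[0.3,0,0,0,0],[0.3,0,0,0,0],[0.3,0,0,0,0],[0.3,0,0,-0.04,0],[0.3,0,0,-0.1,0],[0.3,0,0,-0.162,0],[0.3,0,0,-0.162,0]]])

```text
time_s: 6.1
tcp_pos: [0.4415, -0.324, 0.1163]
eef_rot: [179.7, -0.4, 5.8]
contact_force: [1.1, -1.2, -0.3]
gripper_width: 0.0614
gripper_force: 0.0
```

Request:
play_rows(rows=[[[0.4,0.055,-0.05,0,-0.025],[0.4,0.11,-0.1,0,-0.05],[0.4,0.165,-0.15,0,-0.075],[0.4,0.22,-0.2,0,-0.1],[0.4,0.275,-0.25,0,-0.13],[0.4,0.33,-0.3,0,-0.16],[0.4,0.385,-0.35,0,-0.18],[0.4,0.435,-0.39,0,-0.198]]])

```text
time_s: 6.77
tcp_pos: [0.6368, -0.1048, 0.1105]
eef_rot: [180.0, -0.0, 22.8]
contact_force: [0.1, -0.2, 1.2]
gripper_width: 0.0528
gripper_force: 0.0
```

```bash
python3 - <<'E'
from plan import *
q=(.6655,-.089);a=np.radians(22.5);g=(q[0]-.021*np.cos(a),q[1]-.021*np.sin(a))
m=T3(-.021,0)
plan([(*g,.11,22.5),(*g,.034,22.5),(*g,.11,22.5),(*m,.11,5.5),(*m,.038,5.5)])
import cv2
im=r.capture("side")[:,:,::-1]
cv2.imwrite("pics/s1.png",cv2.convertScaleAbs(cv2.resize(im[80:230,170:350],None,fx=4,fy=4,interpolation=cv2.INTER_CUBIC),alpha=1.4))
E
```

```text
t 6.77 [ 0.6368 -0.1048  0.1105] 22.84 open 0.0528
(np.float64(0.646098529817263), np.float64(-0.09703635207966688), 0.11, 22.5) [ 0.0232 -0.0071  0.0009] turn 0.0039 rows 0.3
(np.float64(0.646098529817263), np.float64(-0.09703635207966688), 0.034, 22.5) [0.    0.    0.152] turn -0.0 rows 1.8
(np.float64(0.646098529817263), np.float64(-0.09703635207966688), 0.11, 22.5) [ 0.     0.    -0.152] turn -0.0 rows 1.8
(np.float64(0.4981966798342892), np.float64(-0.31881276080292476), 0.11, 5.5) [-0.443   0.2966 -0.    ] turn 0.1978 rows 6.4
(np.float64(0.4981966798342892), np.float64(-0.31881276080292476), 0.038, 5.5) [0.    0.    0.144] turn -0.0 rows 1.7
```

View pics/s1.png

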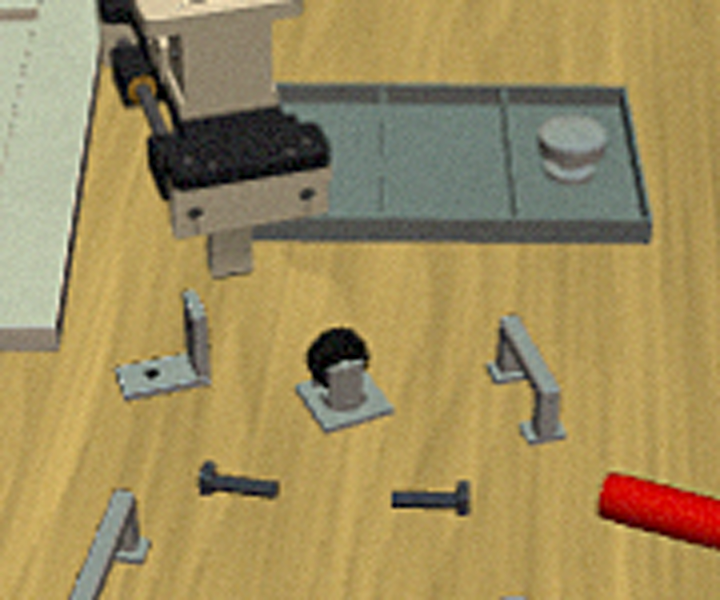

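The large knob stands in the near bay (572,148), and the stock is undisturbed. The bracket is next, with its upright at (197,335).

Request:
play_rows(rows=[[[0.4,0.023,-0.007,0,0.004],[0.4,0.023,-0.007,0,0.004],[0.4,0.023,-0.007,0.05,0.004],[0.4,0.023,-0.007,0.1,0.004],[0.4,0.023,-0.007,0.153,0.004],[0.4,0.023,-0.007,0.153,0.004],[0.4,0.023,-0.007,0.153,0.004],[0.7,0.023,-0.007,0.153,0.004]]])

```text
time_s: 7.48
tcp_pos: [0.6453, -0.0999, 0.0353]
eef_rot: [180.0, -0.1, 22.3]
contact_force: [-0.1, 0.2, 0.4]
gripper_width: 0.0496
gripper_force: 0.0
```

Request:
play_rows(rows=[[[1,0,0,0,0],[1,0,0,0,0],[1,0,0,0,0],[1,0,0,0,0],[1,0,0,0,0],[1,0,0,-0.03,0],[1,0,0,-0.08,0],[1,0,0,-0.152,0]]])

```text
time_s: 8.15
tcp_pos: [0.6425, -0.0992, 0.1076]
eef_rot: [-179.9, 0.3, 22.3]
contact_force: [0.6, 0.6, -0.4]
gripper_width: 0.0257
gripper_force: 30.0
```

Request:
play_rows(rows=[[[1,-0.04,0.03,0,0.03],[1,-0.09,0.06,0,0.06],[1,-0.145,0.1,0,0.09],[1,-0.2,0.135,0,0.12],[1,-0.255,0.17,0,0.15],[1,-0.31,0.21,0,0.17],[1,-0.365,0.245,0,0.19],[1,-0.41,0.275,0,0.198]]])

```text
time_s: 8.82
tcp_pos: [0.5058, -0.3057, 0.11]
eef_rot: [-180.0, 0.0, 5.2]
contact_force: [0.5, -0.2, -1.3]
gripper_width: 0.0258
gripper_force: 30.0
```

```bash
python3 - <<'E'
from plan import *
m=T3(-.021,0);h=(.6666,.1013);f=T3(.082,0)
plan([(*m,.11,5.5),(*m,.038,5.5),(*m,.12,5.5),(.58,-.12,.12,-40),(*h,.12,-95),(*h,.032,-95),(*h,.12,-95),(*f,.12,-84.5)])
E
```

```text
t 8.82 [ 0.5058 -0.3057  0.11  ] 5.21 open 0.0258
(np.float64(0.4981966798342892), np.float64(-0.31881276080292476), 0.11, 5.5) [-0.0175  0.0247 -0.0001] turn -0.0034 rows 0.4
(np.float64(0.4981966798342892), np.float64(-0.31881276080292476), 0.038, 5.5) [0.    0.    0.144] turn -0.0 rows 1.7
(np.float64(0.4981966798342892), np.float64(-0.31881276080292476), 0.12, 5.5) [ 0.     0.    -0.164] turn -0.0 rows 2.0
(0.58, -0.12, 0.12, -40) [ 0.201  -0.3801 -0.    ] turn 0.5294 rows 6.4
(0.6666, 0.1013, 0.12, -95) [-0.1518 -0.4504 -0.    ] turn 0.64 rows 7.7
(0.6666, 0.1013, 0.032, -95) [-0.     0.     0.176] turn -0.0 rows 2.1
(0.6666, 0.1013, 0.12, -95) [-0.     0.    -0.176] turn -0.0 rows 2.1
(np.float64(0.6007224882661086), np.float64(-0.30894064829334167), 0.12, -84.5) [ 0.8288  0.0597 -0.    ] turn -0.1222 rows 10.0
```

Request:
play_rows(rows=[[[1,-0.017,0.025,0,-0.003],[1,-0.017,0.025,0.01,-0.003],[1,-0.017,0.025,0.05,-0.003],[1,-0.017,0.025,0.1,-0.003],[1,-0.017,0.025,0.13,-0.003],[1,-0.017,0.025,0.143,-0.003],[1,-0.017,0.025,0.143,-0.003],[1,-0.017,0.025,0.143,-0.003]]])

```text
time_s: 9.48
tcp_pos: [0.5006, -0.3172, 0.0384]
eef_rot: [-180.0, 0.0, 5.6]
contact_force: [1.2, -0.1, -0.6]
gripper_width: 0.0255
gripper_force: 30.0
```

Request:
play_rows(rows=[[[0.4,0,0,0,0],[0.4,0,0,0,0],[0.4,0,0,0,0],[0.4,0,0,0,0],[0.4,0,0,-0.04,0],[0.4,0,0,-0.1,0],[0.4,0,0,-0.164,0],[0.4,0,0,-0.164,0]]])

```text
time_s: 10.15
tcp_pos: [0.5036, -0.3191, 0.127]
eef_rot: [179.7, -0.5, 5.7]
contact_force: [1.1, 0.3, 0.8]
gripper_width: 0.0525
gripper_force: 0.0
```

Request:
play_rows(rows=[[[0.5,0.025,-0.05,0,0.066],[0.5,0.05,-0.1,0,0.13],[0.5,0.075,-0.145,0,0.2],[0.5,0.1,-0.19,0,0.26],[0.5,0.125,-0.24,0,0.33],[0.5,0.15,-0.285,0,0.4],[0.5,0.175,-0.33,0,0.46],[0.5,0.201,-0.38,0,0.53]]])

```text
time_s: 10.82
tcp_pos: [0.5821, -0.1177, 0.1207]
eef_rot: [-180.0, -0.0, -40.2]
contact_force: [0.3, -0.2, -0.6]
gripper_width: 0.0441
gripper_force: 0.0
```

```bash
python3 - <<'E'
from plan import *
m=T3(-.021,0);h=(.6666,.1013);f=T3(.082,0)
plan([(*h,.12,-95),(*h,.032,-95),(*h,.12,-95),(*f,.12,-84.5)])
E
```

```text
t 10.82 [ 0.5821 -0.1177  0.1207] -40.22 open 0.0441
(0.6666, 0.1013, 0.12, -95) [-0.1538 -0.4435  0.0013] turn 0.6374 rows 7.7
(0.6666, 0.1013, 0.032, -95) [-0.     0.     0.176] turn -0.0 rows 2.1
(0.6666, 0.1013, 0.12, -95) [-0.     0.    -0.176] turn -0.0 rows 2.1
(np.float64(0.6007224882661086), np.float64(-0.30894064829334167), 0.12, -84.5) [ 0.8288  0.0597 -0.    ] turn -0.1222 rows 10.0
```

Request:
play_rows(rows=[[[0.5,-0.02,-0.055,0,0.08],[0.5,-0.04,-0.11,0,0.16],[0.5,-0.06,-0.165,0,0.24],[0.5,-0.08,-0.22,0,0.32],[0.5,-0.1,-0.28,0,0.4],[0.5,-0.12,-0.335,0,0.48],[0.5,-0.14,-0.39,0,0.56],[0.5,-0.154,-0.443,0,0.637]]])

```text
time_s: 11.48
tcp_pos: [0.6651, 0.1023, 0.1206]
eef_rot: [-180.0, 0.0, -95.0]
contact_force: [0.1, 0.5, 0.2]
gripper_width: 0.044
gripper_force: 0.0
```

```bash
python3 - <<'E'
from plan import *
h=(.6666,.1013)
plan([(*h,.12,-95),(*h,.032,-95)])
import cv2
im=r.capture("side")[:,:,::-1]
cv2.imwrite("pics/s2.png",cv2.convertScaleAbs(cv2.resize(im[80:280,150:350],None,fx=3,fy=3,interpolation=cv2.INTER_CUBIC),alpha=1.4))
E
```

```text
t 11.48 [0.6651 0.1023 0.1206] -95.02 open 0.044
(0.6666, 0.1013, 0.12, -95) [ 0.0017 -0.0031  0.0012] turn -0.0003 rows 0.0
(0.6666, 0.1013, 0.032, -95) [-0.     0.     0.176] turn -0.0 rows 2.1
```

View pics/s2.png

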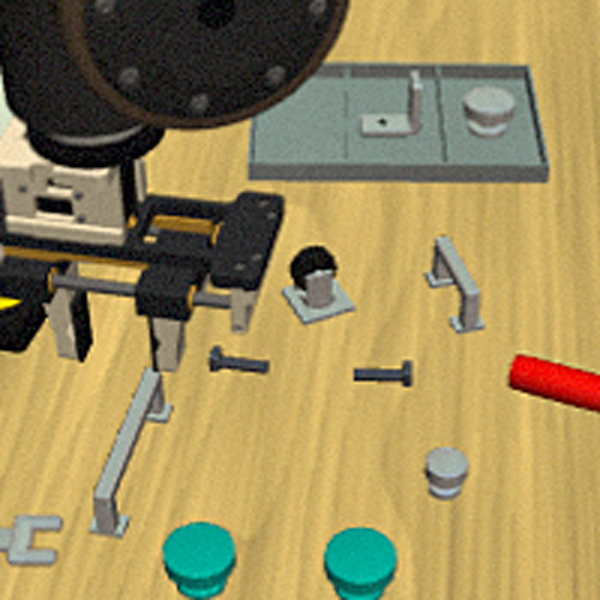

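The bracket stands in the middle bay (390,120), and the gripper is above the long handle.

Request:
play_rows(rows=[[[0.5,0.002,-0.003,0.04,0],[0.5,0.002,-0.003,0.09,0],[0.5,0.002,-0.003,0.14,0],[0.5,0.002,-0.003,0.177,0],[0.5,0.002,-0.003,0.177,0],[0.5,0.002,-0.003,0.177,0],[0.8,0.002,-0.003,0.177,0],[1,0.002,-0.003,0.177,0]]])

```text
time_s: 12.2
tcp_pos: [0.6674, 0.0997, 0.0338]
eef_rot: [-179.9, 0.1, -94.7]
contact_force: [-0.2, 0.1, 0.2]
gripper_width: 0.0357
gripper_force: 0.0
```

Request:
play_rows(rows=[[[1,0,0,0,0],[1,0,0,0,0],[1,0,0,0,0],[1,0,0,0,0],[1,0,0,0,0],[1,0,0,-0.03,0],[1,0,0,-0.08,0],[1,0,0,-0.15,0]]])

```text
time_s: 12.87
tcp_pos: [0.6641, 0.0987, 0.1045]
eef_rot: [179.7, -0.1, -94.7]
contact_force: [0.9, 0.7, -1.3]
gripper_width: 0.0112
gripper_force: 30.0
```

Request:
play_rows(rows=[[[1,0.03,0,-0.03,0],[1,0.08,0.01,-0.03,0],[1,0.14,0.01,-0.03,-0.02],[1,0.2,0.02,-0.03,-0.03],[1,0.26,0.02,-0.03,-0.04],[1,0.32,0.03,-0.03,-0.05],[1,0.38,0.03,-0.03,-0.06],[1,0.43,0.03,-0.03,-0.06]]])

```text
time_s: 13.53
tcp_pos: [0.6329, -0.1154, 0.1219]
eef_rot: [180.0, 0.0, -89.5]
contact_force: [0.8, 0.0, -1.4]
gripper_width: 0.0117
gripper_force: 30.0
```

```bash
python3 - <<'E'
from plan import *
f=T3(.082,0);h=(.46,-.09)
plan([(*f,.12,-84.5),(*f,.036,-84.5),(*f,.12,-84.5),(*h,.12,-67.5)])
E
```

```text
t 13.53 [ 0.6329 -0.1154  0.1219] -89.51 open 0.0117
(np.float64(0.6007224882661086), np.float64(-0.30894064829334167), 0.12, -84.5) [0.3865 0.0676 0.0038] turn -0.0583 rows 4.7
(np.float64(0.6007224882661086), np.float64(-0.30894064829334167), 0.036, -84.5) [ 0.    -0.     0.168] turn -0.0 rows 2.0
(np.float64(0.6007224882661086), np.float64(-0.30894064829334167), 0.12, -84.5) [ 0.    -0.    -0.168] turn -0.0 rows 2.0
(0.46, -0.09, 0.12, -67.5) [-0.4628  0.2382 -0.    ] turn -0.1978 rows 6.2
```

Request:
play_rows(rows=[[[1,0.06,0.01,0,-0.01],[1,0.12,0.02,0,-0.02],[1,0.18,0.03,0,-0.03],[1,0.24,0.045,0,-0.04],[1,0.3,0.055,0,-0.05],[1,0.35,0.06,0,-0.058],[1,0.386,0.068,0.004,-0.058],[1,0.386,0.068,0.004,-0.058]]])

```text
time_s: 14.2
tcp_pos: [0.5998, -0.31, 0.1191]
eef_rot: [179.9, 0.0, -84.7]
contact_force: [1.0, 0.4, -1.2]
gripper_width: 0.0115
gripper_force: 30.0
```

```bash
python3 - <<'E'
from plan import *
f=T3(.082,0)
plan([(*f,.12,-84.5),(*f,.037,-84.5)])
E
```

```text
t 14.2 [ 0.5998 -0.31    0.1191] -84.74 open 0.0115
(np.float64(0.6007224882661086), np.float64(-0.30894064829334167), 0.12, -84.5) [-0.002  -0.0021 -0.0018] turn -0.0028 rows 0.0
(np.float64(0.6007224882661086), np.float64(-0.30894064829334167), 0.037, -84.5) [ 0.    -0.     0.166] turn -0.0 rows 2.0
```

Request:
play_rows(rows=[[[1,-0.002,-0.002,0.04,-0.003],[1,-0.002,-0.002,0.08,-0.003],[1,-0.002,-0.002,0.12,-0.003],[1,-0.002,-0.002,0.15,-0.003],[1,-0.002,-0.002,0.163,-0.003],[1,-0.002,-0.002,0.163,-0.003],[1,-0.002,-0.002,0.163,-0.003],[1,-0.002,-0.002,0.163,-0.003]]])

```text
time_s: 14.87
tcp_pos: [0.6028, -0.3058, 0.0394]
eef_rot: [-179.9, -0.0, -84.3]
contact_force: [0.8, -0.1, -0.2]
gripper_width: 0.0114
gripper_force: 30.0
```

Request:
play_rows(rows=[[[0.74,0,0,0,0],[0.74,0,0,0,0],[0.74,0,0,0,0],[0.74,0,0,0,0],[0.74,0,0,-0.04,0],[0.74,0,0,-0.1,0],[0.74,0,0,-0.165,0],[0.74,0,0,-0.165,0]]])

```text
time_s: 15.53
tcp_pos: [0.6057, -0.3073, 0.1284]
eef_rot: [-179.5, -0.3, -84.2]
contact_force: [1.9, -0.2, 1.3]
gripper_width: 0.0228
gripper_force: 0.0
```

Request:
play_rows(rows=[[[0.5,-0.06,0.03,0,-0.025],[0.5,-0.12,0.06,0,-0.05],[0.5,-0.18,0.09,0,-0.075],[0.5,-0.24,0.12,0,-0.1],[0.5,-0.3,0.15,0,-0.125],[0.5,-0.36,0.18,0,-0.15],[0.5,-0.42,0.215,0,-0.175],[0.5,-0.463,0.238,0,-0.198]]])

```text
time_s: 16.2
tcp_pos: [0.459, -0.0859, 0.1211]
eef_rot: [-180.0, 0.0, -67.2]
contact_force: [0.2, 0.4, 0.2]
gripper_width: 0.0439
gripper_force: 0.0
```

```bash
python3 - <<'E'
from plan import *
h=(.46,-.0905);f=T2(.042,0)
plan([(*h,.12,-67.5),(*h,.032,-67.5),(*h,.12,-67.5),(*f,.12,-86)])
import cv2
im=r.capture("top")[:,:,::-1]
cv2.imwrite("pics/t2.png",cv2.convertScaleAbs(cv2.resize(im[130:260,230:410],None,fx=4,fy=4,interpolation=cv2.INTER_CUBIC),alpha=1.5))
E
```

```text
t 16.2 [ 0.459  -0.0859  0.1211] -67.17 open 0.0439
(0.46, -0.0905, 0.12, -67.5) [0.0092 0.0017 0.0023] turn 0.0038 rows 0.1
(0.46, -0.0905, 0.032, -67.5) [ 0.    -0.     0.176] turn -0.0 rows 2.1
(0.46, -0.0905, 0.12, -67.5) [ 0.    -0.    -0.176] turn -0.0 rows 2.1
(np.float64(0.5338976901109126), np.float64(0.30082977189725324), 0.12, -86) [-0.6665 -0.4361 -0.    ] turn 0.2153 rows 9.6
```

View pics/t2.png

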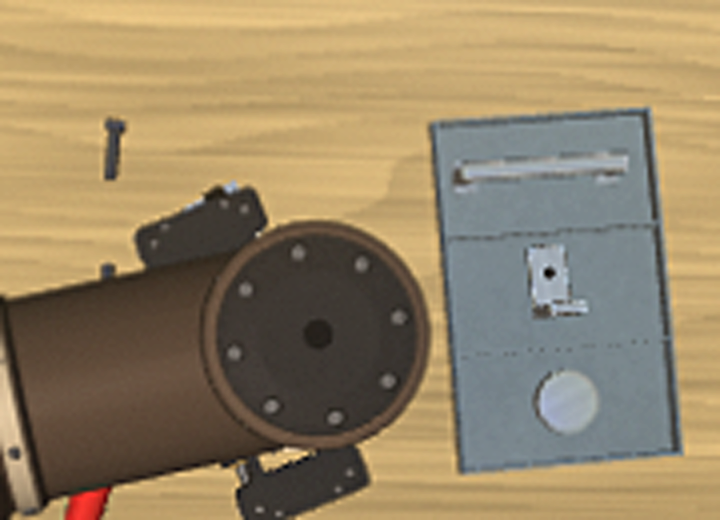

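The three-bay tray is filled: handle (543,165), bracket (550,280) and knob (567,402), all upright. The short handle is next.

Request:
play_rows(rows=[[[0.5,0.009,0.002,0.04,0.004],[0.5,0.009,0.002,0.09,0.004],[0.5,0.009,0.002,0.14,0.004],[0.5,0.009,0.002,0.178,0.004],[0.5,0.009,0.002,0.178,0.004],[0.5,0.009,0.002,0.178,0.004],[0.8,0.009,0.002,0.178,0.004],[1,0.009,0.002,0.178,0.004]]])

```text
time_s: 16.92
tcp_pos: [0.4627, -0.0917, 0.0333]
eef_rot: [-179.9, -0.0, -67.6]
contact_force: [-0.8, -0.6, -0.1]
gripper_width: 0.0355
gripper_force: 0.0
```

Request:
play_rows(rows=[[[1,0,0,0,0],[1,0,0,0,0],[1,0,0,0,0],[1,0,0,0,0],[1,0,0,0,0],[1,0,0,-0.03,0],[1,0,0,-0.09,0],[1,0,0,-0.16,0]]])

```text
time_s: 17.58
tcp_pos: [0.4599, -0.0921, 0.1113]
eef_rot: [179.7, 0.1, -67.6]
contact_force: [1.9, 0.6, -1.5]
gripper_width: 0.0117
gripper_force: 30.0
```

Request:
play_rows(rows=[[[1,-0.02,-0.01,-0.03,0.01],[1,-0.06,-0.04,-0.03,0.03],[1,-0.11,-0.07,-0.03,0.05],[1,-0.16,-0.105,-0.03,0.07],[1,-0.21,-0.14,-0.03,0.09],[1,-0.26,-0.17,-0.03,0.1],[1,-0.31,-0.2,-0.03,0.11],[1,-0.35,-0.23,-0.03,0.115]]])

```text
time_s: 18.25
tcp_pos: [0.501, 0.1155, 0.1269]
eef_rot: [180.0, 0.0, -77.5]
contact_force: [0.8, 0.1, -0.4]
gripper_width: 0.0117
gripper_force: 30.0
```

```bash
python3 - <<'E'
from plan import *
f=T2(.042,0)
plan([(*f,.12,-86),(*f,.036,-86)])
E
```

```text
t 18.25 [0.501  0.1155 0.1269] -77.53 open 0.0117
(np.float64(0.5338976901109126), np.float64(0.30082977189725324), 0.12, -86) [-0.3478 -0.1443  0.0139] turn 0.0985 rows 4.5
(np.float64(0.5338976901109126), np.float64(0.30082977189725324), 0.036, -86) [ 0.    -0.     0.168] turn -0.0 rows 2.0
```

Request:
play_rows(rows=[[[1,-0.06,-0.025,0,0.02],[1,-0.12,-0.05,0,0.035],[1,-0.18,-0.075,0,0.05],[1,-0.24,-0.1,0.005,0.065],[1,-0.29,-0.12,0.01,0.08],[1,-0.33,-0.135,0.014,0.098],[1,-0.348,-0.144,0.014,0.098],[1,-0.348,-0.144,0.014,0.098]]])

```text
time_s: 18.92
tcp_pos: [0.5341, 0.301, 0.1193]
eef_rot: [180.0, -0.0, -85.8]
contact_force: [0.7, 0.3, -0.5]
gripper_width: 0.0118
gripper_force: 30.0
```

```bash
python3 - <<'E'
from plan import *
f=T2(.042,0);k=(.460,.0975)
plan([(*f,.12,-86),(*f,.037,-86),(*f,.12,-86),(.49,.2,.12,-40),(*k,.1,4)])
E
```

```text
t 18.92 [0.5341 0.301  0.1193] -85.8 open 0.0118
(np.float64(0.5338976901109126), np.float64(0.30082977189725324), 0.12, -86) [ 0.0003  0.0005 -0.0014] turn 0.0023 rows 0.0
(np.float64(0.5338976901109126), np.float64(0.30082977189725324), 0.037, -86) [ 0.    -0.     0.166] turn -0.0 rows 2.0
(np.float64(0.5338976901109126), np.float64(0.30082977189725324), 0.12, -86) [ 0.    -0.    -0.166] turn -0.0 rows 2.0
(0.49, 0.2, 0.12, -40) [ 0.195   0.1016 -0.    ] turn -0.5352 rows 6.4
(0.46, 0.0975, 0.1, 4) [0.0858 0.1956 0.04  ] turn -0.512 rows 6.1
```

Request:
play_rows(rows=[[[1,0,0,0.04,0.002],[1,0,0,0.08,0.002],[1,0,0,0.12,0.002],[1,0,0,0.15,0.002],[1,0,0,0.165,0.002],[1,0,0,0.165,0.002],[1,0,0,0.165,0.002],[1,0,0,0.165,0.002]]])

```text
time_s: 19.58
tcp_pos: [0.5344, 0.2991, 0.0382]
eef_rot: [-180.0, 0.0, -86.1]
contact_force: [0.0, 0.4, -0.6]
gripper_width: 0.012
gripper_force: 30.0
```

Request:
play_rows(rows=[[[0.74,0,0,0,0],[0.74,0,0,0,0],[0.74,0,0,0,0],[0.74,0,0,0,0],[0.74,0,0,-0.04,0],[0.74,0,0,-0.1,0],[0.74,0,0,-0.166,0],[0.74,0,0,-0.166,0]]])

```text
time_s: 20.25
tcp_pos: [0.5369, 0.3015, 0.1273]
eef_rot: [-179.5, 0.3, -86.0]
contact_force: [0.7, 0.5, 1.3]
gripper_width: 0.0229
gripper_force: 0.0
```

Request:
play_rows(rows=[[[0.5,0.024,0.012,0,-0.07],[0.4,0.048,0.025,0,-0.135],[0.4,0.073,0.038,0,-0.2],[0.4,0.098,0.05,0,-0.27],[0.4,0.122,0.063,0,-0.335],[0.4,0.147,0.076,0,-0.4],[0.4,0.17,0.09,0,-0.47],[0.4,0.195,0.102,0,-0.535]]])

```text
time_s: 20.92
tcp_pos: [0.4894, 0.198, 0.1206]
eef_rot: [-180.0, -0.0, -39.8]
contact_force: [0.0, 0.1, -0.3]
gripper_width: 0.0523
gripper_force: 0.0
```

Request:
play_rows(rows=[[[0.4,0.012,0.028,0,-0.07],[0.4,0.024,0.056,0,-0.14],[0.4,0.037,0.084,0.01,-0.21],[0.4,0.05,0.112,0.02,-0.28],[0.4,0.062,0.14,0.03,-0.35],[0.4,0.075,0.17,0.04,-0.43],[0.4,0.086,0.196,0.04,-0.512],[0.4,0.086,0.196,0.04,-0.512]]])

```text
time_s: 21.58
tcp_pos: [0.458, 0.0939, 0.1002]
eef_rot: [180.0, 0.1, 4.2]
contact_force: [0.0, -0.5, -0.2]
gripper_width: 0.0528
gripper_force: 0.0
```

```bash
python3 - <<'E'
from plan import *
k=(.460,.0975);n=T2(-.042,0)
plan([(*k,.1,4),(*k,.022,4),(*k,.1,4),(*n,.1,4),(*n,.026,4)])
import cv2
im=r.capture("side")[:,:,::-1]
cv2.imwrite("pics/s3.png",cv2.convertScaleAbs(cv2.resize(im[170:370,180:380],None,fx=3,fy=3,interpolation=cv2.INTER_CUBIC),alpha=1.4))
E
```

```text
t 21.58 [0.458  0.0939 0.1002] 4.23 open 0.0528
(0.46, 0.0975, 0.1, 4) [ 0.0044 -0.007   0.0004] turn 0.0027 rows 0.1
(0.46, 0.0975, 0.022, 4) [0.    0.    0.156] turn -0.0 rows 1.9
(0.46, 0.0975, 0.1, 4) [ 0.     0.    -0.156] turn -0.0 rows 1.9
(np.float64(0.4501023098890874), np.float64(0.29497022810274676), 0.1, 4) [ 0.0078 -0.3954 -0.    ] turn -0.0 rows 4.7
(np.float64(0.4501023098890874), np.float64(0.29497022810274676), 0.026, 4) [0.    0.    0.148] turn -0.0 rows 1.8
```

View pics/s3.png

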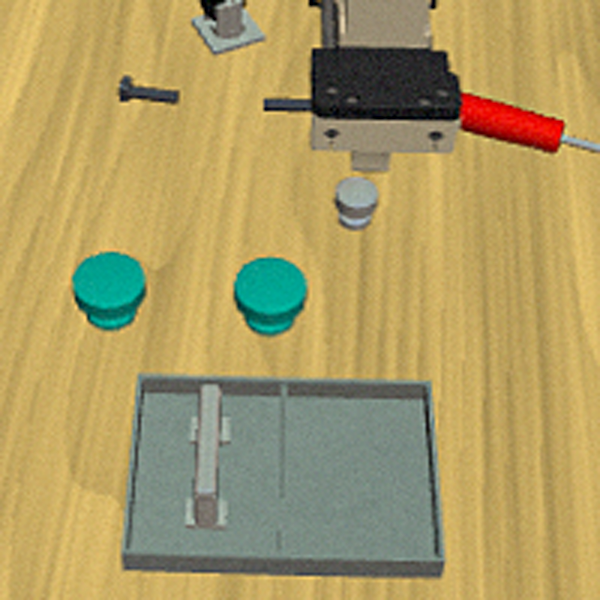

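The short handle stands in its bay (208,455). The small knob is at (357,202), directly below the gripper.

Request:
play_rows(rows=[[[0.4,0.004,-0.007,0.03,0.003],[0.4,0.004,-0.007,0.07,0.003],[0.4,0.004,-0.007,0.11,0.003],[0.4,0.004,-0.007,0.15,0.003],[0.4,0.004,-0.007,0.157,0.003],[0.4,0.004,-0.007,0.157,0.003],[0.4,0.004,-0.007,0.157,0.003],[0.8,0.004,-0.007,0.157,0.003]]])

```text
time_s: 22.3
tcp_pos: [0.4621, 0.1002, 0.0231]
eef_rot: [-180.0, -0.1, 3.6]
contact_force: [-0.5, 0.7, -1.0]
gripper_width: 0.0502
gripper_force: 0.0
```

Request:
play_rows(rows=[[[1,0,0,0,0],[1,0,0,0,0],[1,0,0,0,0],[1,0,0,0,0],[1,0,0,0,0],[1,0,0,-0.03,0],[1,0,0,-0.09,0],[1,0,0,-0.16,0]]])

```text
time_s: 22.97
tcp_pos: [0.4598, 0.0985, 0.1014]
eef_rot: [179.9, 0.2, 3.6]
contact_force: [0.5, 0.8, -0.8]
gripper_width: 0.0269
gripper_force: 30.0
```

Request:
play_rows(rows=[[[1,0,-0.04,0,0],[1,0.001,-0.1,0,0],[1,0.002,-0.16,0,0],[1,0.004,-0.22,0,0],[1,0.005,-0.28,0,0],[1,0.006,-0.34,0,0],[1,0.008,-0.385,0,0],[1,0.008,-0.385,0,0]]])

```text
time_s: 23.63
tcp_pos: [0.4535, 0.2958, 0.1021]
eef_rot: [-179.9, -0.1, 3.8]
contact_force: [0.5, -0.6, -0.2]
gripper_width: 0.0269
gripper_force: 30.0
```

```bash
python3 - <<'E'
from plan import *
n=T2(-.042,0)
plan([(*n,.1,4),(*n,.0265,4)])
E
```

```text
t 23.63 [0.4535 0.2958 0.1021] 3.78 open 0.0269
(np.float64(0.4501023098890874), np.float64(0.29497022810274676), 0.1, 4) [-0.0069  0.0012  0.0041] turn -0.0025 rows 0.1
(np.float64(0.4501023098890874), np.float64(0.29497022810274676), 0.0265, 4) [0.    0.    0.147] turn -0.0 rows 1.8
```

Request:
play_rows(rows=[[[1,-0.007,0.001,0.03,0],[1,-0.007,0.001,0.07,0],[1,-0.007,0.001,0.11,0],[1,-0.007,0.001,0.14,0],[1,-0.007,0.001,0.15,0],[1,-0.007,0.001,0.15,0],[1,-0.007,0.001,0.15,0],[1,-0.007,0.001,0.15,0]]])

```text
time_s: 24.3
tcp_pos: [0.4498, 0.2912, 0.0274]
eef_rot: [-180.0, -0.0, 3.6]
contact_force: [0.3, -0.4, -0.3]
gripper_width: 0.0265
gripper_force: 30.0
```

Request:
play_rows(rows=[[[0.5,0,0,0,0],[0.5,0,0,0,0],[0.5,0,0,0,0],[0.5,0,0,0,0],[0.5,0,0,-0.04,0],[0.5,0,0,-0.1,0],[0.5,0,0,-0.17,0],[0.5,0,0,-0.24,0]]])

```text
time_s: 24.97
tcp_pos: [0.4492, 0.2906, 0.1481]
eef_rot: [179.9, 0.1, 3.6]
contact_force: [0.1, 1.4, -0.5]
gripper_width: 0.044
gripper_force: 0.0
```

Request:
play_rows(rows=[[[0.5,-0.04,-0.06,-0.04,0],[0.5,-0.08,-0.12,-0.08,0],[0.5,-0.12,-0.18,-0.12,0],[0.5,-0.16,-0.24,-0.16,0],[0.5,-0.2,-0.3,-0.2,0],[0.5,-0.24,-0.36,-0.2,0],[0.5,-0.28,-0.42,-0.2,0],[0.5,-0.3,-0.44,-0.2,0]]])

```text
time_s: 25.63
tcp_pos: [0.2837, 0.5043, 0.2473]
eef_rot: [-179.9, -0.0, 3.7]
contact_force: [0.1, -0.0, -0.5]
gripper_width: 0.0438
gripper_force: 0.0
```

```bash
python3 - <<'E'
from plan import *
plan([])
import cv2
im=np.vstack([r.capture("top")[120:250,120:410,::-1],r.capture("side")[90:370,130:420,::-1][::1]])
cv2.imwrite("pics/end.png",cv2.convertScaleAbs(cv2.resize(im,None,fx=1.45,fy=1.45,interpolation=cv2.INTER_CUBIC),alpha=1.4))
E
```

```text
t 25.63 [0.2837 0.5043 0.2473] 3.74 open 0.0438
```

View pics/end.png

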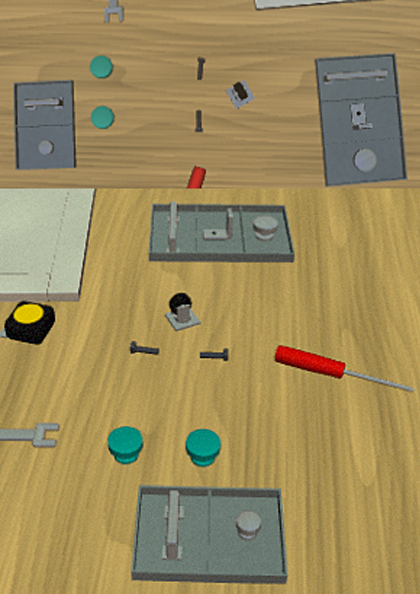

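All five pieces stand upright, one per bay. In the side view the small knob is at (248,522) and the castor is unmoved at (182,310). The arm is clear, so I'm handing in.

```bash
python3 -c "
from plant import r
print(r.close_job())"
```

```text
the job is handed in; nothing more can be done
None
```

I handed in the job at about 26 s with all five fittings upright, one per bay in the right trays, and the castor left where it stood. The hand-in returned no verdict, so this rests on the final camera pictures.

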